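Clear the table saw: push the offcut down the chute with the push stick

ROBOT

A 7-joint arm with a two-finger parallel gripper is mounted at the origin on the work surface. World frame = base frame: x ahead of the robot, y to its left, z up, the work surface at z = 0. Lengths are in m, angles in degrees, forces in N, time in s.
With the tool pointing down it reaches from about 0.4 to 0.875 m from the base axis. Payload 19.3 kg.
Tool frame: the origin (TCP) lies midway between the tips of the shut fingers; the grasp point (between the pads) lies 19 mm behind it; z points along the fingers, x is the direction in which the jaws open and shut, and the axes are right-handed (so a half turn about z gives the same grasp; the last joint's range is limited). The gripper opens to 85 mm and grips with 20 to 120 N. Pads are 22 mm wide; open, the fingers measure 114 mm over their backs; the gripper's body (76 mm by 85 mm) begins 54 mm behind the grasp point. The pads swing forward as they close: fully open they stand 13 mm farther back than shut.
Start: joints at [66.394, 29.874, -2.08, 91.645, 1.215, 58.505, -6.463], TCP at [0.209, -0.589, 0.231] pointing down, gripper open.
Joint ranges: [-166.77, 166.77], [-17.47, 122.26], [-85.68, 81.53], [9.62, 139.38], [-72.42, 252.41], [9.2, 110.78], [-144.41, 144.41]. Speed limits (degrees/s): [108.29, 108.29, 136.94, 136.94, 172.46, 172.46, 172.46].

INTERFACE

Orientations are given as a 3x3 rotation matrix whose columns are the frame's x, y, z axes.
In Python, from bench import arm gives the robot as it stands.
- The arm moves only by the shell command python3 -m jog 'ROWS' [FORCE]. ROWS is JSON, a list of rows, each a list of 7 numbers: the shift along the tool's x, y, z in m, then the turn, a rotation vector about the tool's x, y, z in degrees, then the finger opening in m, from 0 to 0.0854. A call has 1 to 10 rows; each row is the pose to reach, as a shift and turn from the pose measured when the call began, along the tool's axes at that moment; what a row does not reach only later rows make up. A row lasts 1/8 s, in which the tool goes at most 62.5 mm and 10.7 degrees, less where a joint would pass 70% of its speed; a pose out of reach is approached as far as the arm can. A call with a gripper value outside its range is refused whole. The fingers move at their own pace and stop on an object; FORCE is the grip in N (left out, the last holds). Time passes only in rows, so rows that repeat a pose let the fingers close. It gives the time, the measured TCP pose, the force and the opening at its end, in the units of the state.
- arm.observe(): the state, without advancing time (a new reading comes with each control period).
- arm.get_image(name): name is "side" or "top"; returns a dict with "frame" (480x640x3 uint8, red, green, blue), "fx", "fy", "cx", "cy" (pixels), "eye" and "orientation" of the camera in the world. Camera axes: x right, y down, z forward; pixel columns grow to the right and rows downward; lengths in m; the calibration is good to about 2 mm. A picture is of the moment at which its call begins. There is no depth.
- arm.finish_job(): hands the job in, once; it reports no verdict.
The state is a dict: "t": time; "qpos": joint angles; "joint_velocities": joint speeds; "joint_torque": joint torques, N m; "ee_pos": TCP position; "eef_rot": TCP orientation; "ft_force": force on the tool from outside, world axes, zero at the start; "moment": the same for the moment, N m; "grip_width": finger opening in m.
Only numpy, scipy, OpenCV 4.12 (cv2) and the standard library are available. Lean on these libraries where they do the work, as an engineer would, in place of code of your own. Each camera call takes 0.05 s, during which the arm holds its last target.

TASK

The saw has been stopped after a cut. Take the push stick out of the tool tray and, touching the offcut with nothing but the stick, push the bark-edged offcut along the saw table and off its outfeed edge, so that it drops down the steel chute into the offcut crate. Then lay the push stick flat back in its bay of the tray and let go; keep clear of the blade, and leave the good blank and the gouges where they lie.

Things in the scene. Friction and masses are not known exactly. Their poses are not given: they have to be found in the camera images.
- saw: benchtop table saw, fixed: flat aluminium table 320 x 300 mm, its top 180 mm above the bench, on a green housing. Origin on the bench; z up; y is the feed direction, from the operator's edge (y = -150 mm; switch, hand wheel and a front rail stick out there by 15 to 45 mm) to the outfeed edge (y = +150 mm). Table x = -150 to +170 mm; rip fence, 42 mm high, along y at x = 128 to 154 mm.
- blade: blade with its riving knife and clear guard, standing up through the saw table in the plane x = +30 mm of the saw. Origin in the table's surface; y along the feed. The whole reaches 46 mm above the table, from y = -45 to +66 mm, and is 20 mm thick over its guard. It must not be touched.
- offcut: the waste strip to be cleared: light wood with one dark bark edge, 130 mm long (its y), 44 mm wide (x), 20 mm thick, 50 to 110 g, with square flat ends; loose, roughly along the feed (within 12 degrees), on the saw table on the open side of the blade (the saw's -x side). Origin at the centre of its underside. Friction between things is about 0.5 to 0.7.
- chute: open-topped sheet-steel chute hung on the outfeed edge. Origin at the middle of its mouth, on the table's edge and level with its top; y away from the saw. 142 mm wide inside (x); its floor starts 30 mm below the table and slopes down at 45 degrees towards +y into the crate; the side walls rise to 20 mm above the table between y = 20 and 55 mm.
- crate: plywood offcut crate on the bench at the foot of the chute, 170 (x) x 230 mm (y) outside, 152 x 212 mm inside, floor 8 mm thick, walls 50 mm (under the chute), 85 mm (sides) and 110 mm (far end) high; two small old offcuts lie fixed at its far end. Origin at the centre of its underside.
- stick_mid (a point): middle (half-way along and up) of the plywood push stick (70 g) lying flat in the tray: 200 mm long (its y), 18 mm thick (z). The two-pronged nose is the end at y = +100 mm (32 mm wide, notch 10 mm wide, 24 mm deep); the shaft is 30 mm wide (x) from y = -48 to +76 mm; the handle end, y = -100 to -48 mm, is 38 mm wide.
- stick: the same push stick; its origin and axes are those of the point.
- tray_bay (a point): middle of the inner floor of the push stick's bay, the wide compartment of the wooden tool tray (fixed). The bay is 124 mm wide (x), 238 mm long (y) inside; its floor is 6 mm and its walls' top 26 mm above the bench. The stick's nose points to +y at the start. Two gouges lie in the narrow compartment on the +x side, reaching 28 mm above the bench.
- blank: the good sawn blank, 150 x 78 x 20 mm light wood with a scribed circle, lying on the saw table between the blade and the fence. Origin at the centre of its underside. To be left alone.
- gouge_a: carving gouge 195 mm long in the narrow compartment of the tray; origin at the centre of its underside. To be left alone.
- gouge_b: carving gouge 185 mm long in the narrow compartment of the tray; origin at the centre of its underside. To be left alone.
Mind the look-alikes: they are no part of the job. What is shaped like the offcut but green is not meant.

How it is judged (in metres and radians):
On the way, in this order (a step that is already met when the one before it is completed fails the run):
1. the push stick is held in the gripper, lifted clear of the tray (z of stick_mid in the frame of tray_bay above 0.06 m and contact force between the fingers and stick above 0.5 N), for 0.1 s.
2. the held stick pushes the offcut along the saw table towards the outfeed edge (contact force between stick and offcut above 0.03 N and contact force between the fingers and stick above 0.5 N and y of offcut in the frame of saw above 0.06 m and z of offcut in the frame of saw above 0.172 m).
3. the offcut has dropped down the chute and lies still in the crate (x of offcut in the frame of crate between -0.08 and 0.08 m and y of offcut in the frame of crate between -0.115 and 0.11 m and z of offcut in the frame of crate below 0.1 m and linear speed of offcut below 0.03 m/s), for 0.2 s.
4. the push stick, still in the fingers, is set down to within 15 mm of the floor of its bay (not dropped or thrown in) (z of stick_mid in the frame of tray_bay below 0.024 m and x of stick_mid in the frame of tray_bay between -0.05 and 0.05 m and contact force between the fingers and stick above 0.3 N), for 0.05 s.
At the end, for the whole second after the job is handed in: Offcut at rest inside the crate (origin within its walls, under 100 mm above the bench); push stick released, at rest, flat on the floor of its tray bay, inside the walls; blank within 15 mm and gouges within 40 mm of their starts (all of step 3 and x of stick_mid in the frame of tray_bay between -0.05 and 0.05 m and y of stick_mid in the frame of tray_bay between -0.03 and 0.03 m and z of stick_mid in the frame of tray_bay below 0.013 m and (angle between stick_mid's own z axis and vertical below 0.08 rad or angle between stick_mid's own z axis and vertical above 3.06 rad) and linear speed of stick below 0.02 m/s and distance of blank from where it was at the start of the episode below 0.015 m and distance of each of gouge_a, gouge_b from where it was at the start of the episode below 0.04 m); the robot touches nothing.
It fails at once if the gripper or the arm touches the offcut (contact force between any of the fingers, the arm and offcut above 0.3 N).
It fails at once if the blade, its riving knife or its guard is touched by anything (contact force between blade and anything else above 0.3 N).
It fails at once if the good blank is shifted by more than 15 mm (distance of blank from where it was at the start of the episode above 0.015 m).
It fails at once if a gouge is shifted by more than 40 mm (distance of any of gouge_a, gouge_b from where it was at the start of the episode above 0.04 m).
It also fails if it takes over 70 s, if anything falls off the work surface, if the arm or the gripper's body presses on something with over 40 N, if the wrist force passes 120 N, or if a joint passes its speed limit or range.

## Working session

There is one attempt and no reset: what is moved stays moved. The work goes in short steps, Python scripts to look and compute and a shell command to move; the robot and the scene stay as the last step left them, time stands still between calls to the robot, and variables do not carry over. Pictures are saved under pics/ and viewed, and the job is handed in when it is done.

```bash
ls; mkdir -p pics
python3 - <<'E'
from bench import arm
import cv2,numpy as np
s=arm.observe()
for k in s: print(k,np.round(s[k],3).tolist())
for n in("side","top"):
    d=arm.get_image(n); cv2.imwrite(f"pics/{n}0.png",d["frame"][:,:,::-1]); print(n,d["fx"],d["fy"],d["cx"],d["cy"],d["eye"],np.round(d["orientation"],4).tolist())
E
```

```text
pics
t 0.0
qpos [66.394, 29.908, -2.08, 91.672, 1.215, 58.504, -6.463]
joint_velocities [0.033, 0.058, -0.034, 0.021, -0.037, 0.017, -0.051]
joint_torque [0.001, -92.712, 1.98, -36.994, 0.018, 0.008, 0.0]
ee_pos [0.209, -0.589, 0.231]
eef_rot [[0.335, -0.942, -0.0], [-0.942, -0.335, 0.001], [-0.001, 0.0, -1.0]]
ft_force [-0.127, -0.566, 0.404]
moment [-0.05, 0.019, 0.044]
grip_width 0.085
side 523.8856213569939 523.8856213569939 322.886706704668 238.02050423516977 [0.05406125 1.04034111 0.9002111 ] [[-0.9149, -0.2329, 0.3296], [-0.4036, 0.5317, -0.7446], [-0.0018, -0.8143, -0.5805]]
top 485.77913017997764 485.77913017997764 309.20864798309776 238.4808844380094 [0.27976138 0.04790762 1.22961593] [[0.0017, -0.9805, 0.1967], [-1.0, -0.0017, 0.0001], [0.0003, -0.1967, -0.9805]]
```

View pics/side0.png

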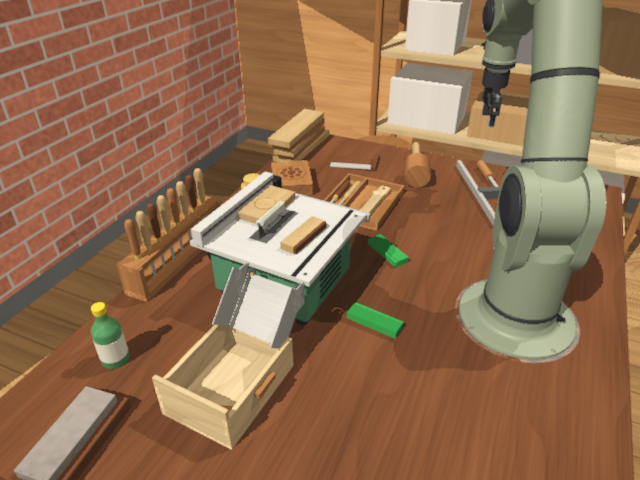

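View pics/top0.png

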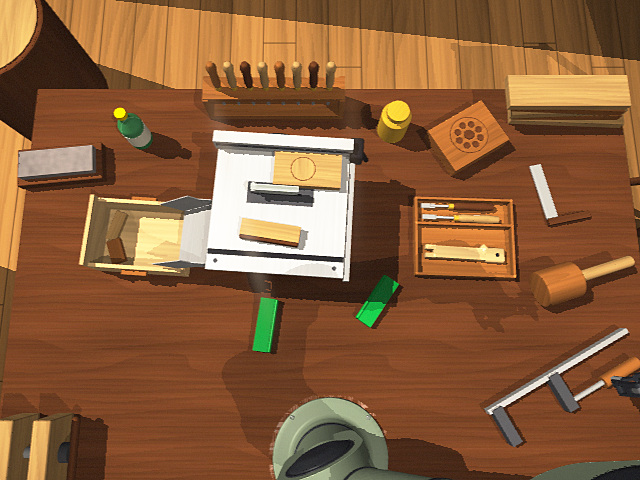

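```bash
cat > h.py <<'E'
import numpy as np,cv2
from bench import arm
def crop(img,u0,v0,u1,v1,k,name):
    c=cv2.resize(img[v0:v1,u0:u1],None,fx=k,fy=k,interpolation=cv2.INTER_CUBIC)
    cv2.imwrite("pics/"+name,c)
CAM={"side":(523.88562,322.8867,238.0205),"top":(485.77913,309.20865,238.48088)}
def px(d,u,v,z):
    R=np.array(d["orientation"]);e=np.array(d["eye"])
    r=R@np.array([(u-d["cx"])/d["fx"],(v-d["cy"])/d["fy"],1.]); return e+r*(z-e[2])/r[2]
def proj(d,p):
    R=np.array(d["orientation"]);e=np.array(d["eye"]);c=R.T@(np.array(p)-e)
    return np.array([d["cx"]+d["fx"]*c[0]/c[2],d["cy"]+d["fy"]*c[1]/c[2]])
E
python3 - <<'E'
import cv2
from h import *
t=cv2.imread("pics/top0.png")
crop(t,200,125,370,285,4.7,"t_saw.png"); crop(t,405,185,525,285,6,"t_tray.png")
s=cv2.imread("pics/side0.png"); crop(s,190,165,410,320,3.6,"s_saw.png")
E
```

```text
(no output)
```

View pics/t_saw.png

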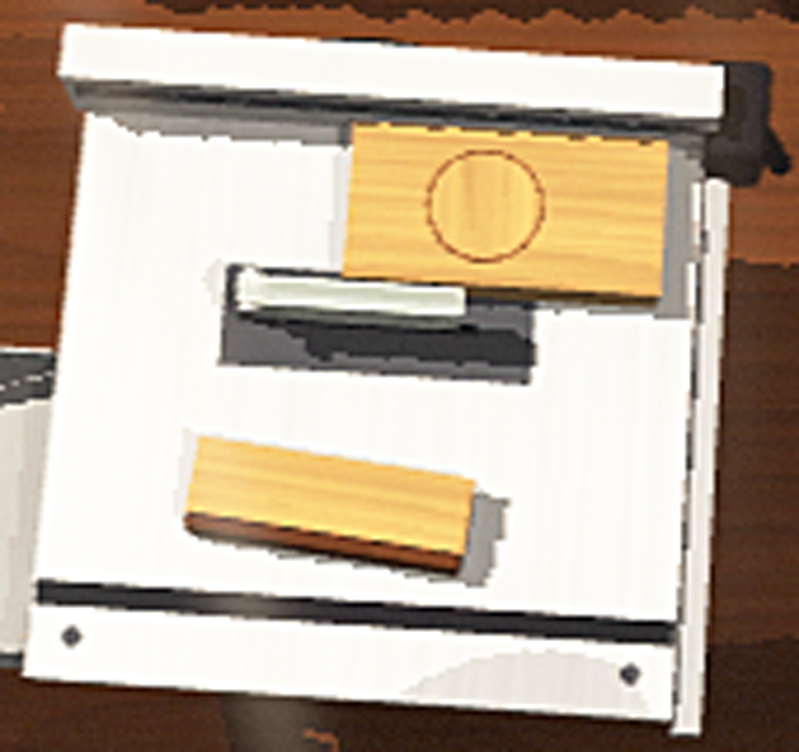

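View pics/t_tray.png

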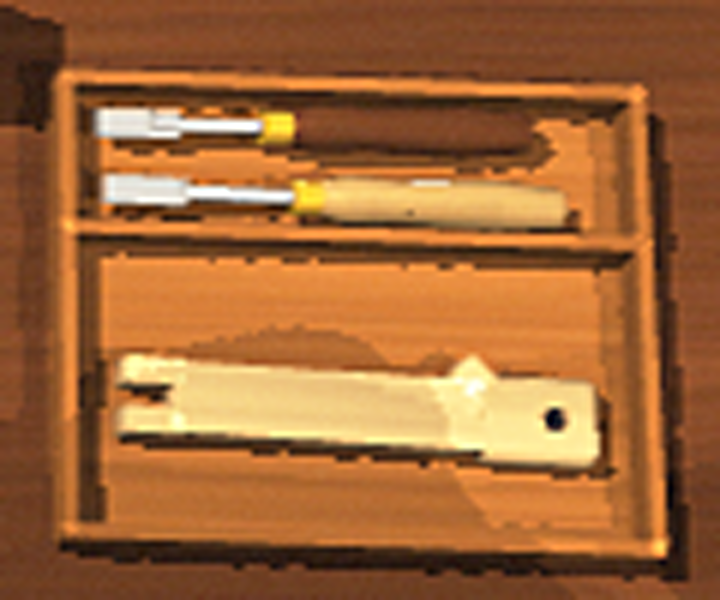

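View pics/s_saw.png

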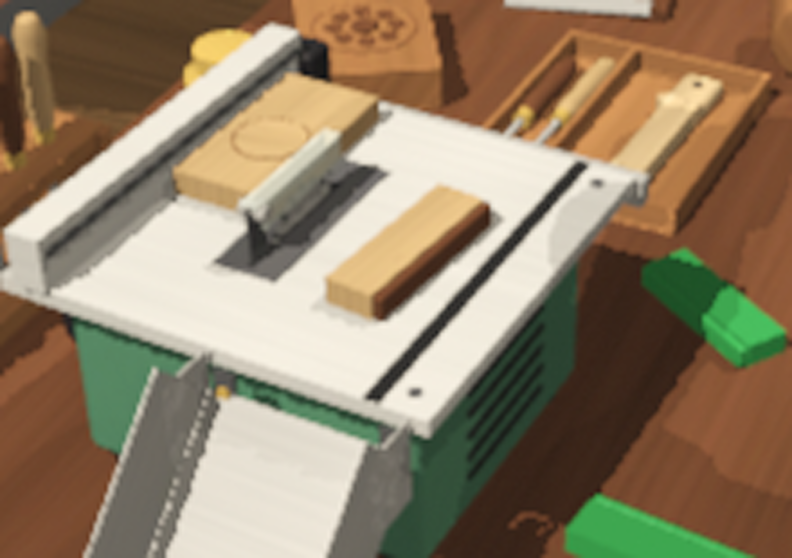

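Run:
```python
from h import *
d=arm.get_image("top"); e=arm.get_image("side")
def P(n,cu,cv,o,k,z,dd=d):
    p=px(dd,o[0]+cu/k,o[1]+cv/k,z); print(n,np.round(p,4))
    return p
S=((200,125),4.7);T=((405,185),6)
P("tbl BL",22,678,*S,.18);P("tbl BR",672,720,*S,.18)
P("tbl TLx",85,115,*S,.18);P("fence top TL",65,28,*S,.222);P("fence top TR",722,65,*S,.222)
P("off A",198,437,*S,.2);P("off B",474,480,*S,.2);P("off C",187,517,*S,.2);P("off D",462,553,*S,.2);
P("off Dbot",462,574,*S,.18)
P("guard",240,270,*S,.226);P("guard",466,290,*S,.226)
for c in[(55,75),(645,88),(665,555),(60,545)]:P("tray",*c,*T,.026)
for c in[(75,235),(640,248)]:P("divider bottom edge",*c,*T,.026)
for c in[(118,355),(118,430),(597,382),(597,465),(450,378),(445,450),(180,362),(180,436)]:P("stick",*c,*T,.024)
W=((190,165),3.6)
print("side")
P("tblL",430,435,*W,.18,e);P("tblR-near?",640,190,*W,.18,e);P("tbl outfeed right",0,275,*W,.18,e)
P("offA",327,285,*W,.2,e);P("offC",375,300,*W,.2,e);P("offD",490,205,*W,.2,e);P("offB",440,187,*W,.2,e)
for c in[(770,75),(668,232),(490,135)]:P("tray",*c,*W,.026,e)
for c in[(655,172),(615,160),(685,80),(722,90)]:P("stick",*c,*W,.024,e)
```

```text
tbl BL [0.4216 0.2753 0.18  ]
tbl BR [ 0.4026 -0.0254  0.18  ]
tbl TLx [0.6976 0.2568 0.18  ]
fence top TL [0.7243 0.2595 0.222 ]
fence top TR [ 0.7063 -0.0496  0.222 ]
off A [0.5316 0.1943 0.2   ]
off B [0.5114 0.0662 0.2   ]
off C [0.4937 0.1983 0.2   ]
off D [0.477  0.0715 0.2   ]
off Dbot [0.4709 0.0719 0.18  ]
guard [0.6041 0.1736 0.226 ]
guard [0.5947 0.0698 0.226 ]
tray [ 0.6291 -0.2217  0.026 ]
tray [ 0.6238 -0.474   0.026 ]
tray [ 0.4231 -0.4661  0.026 ]
tray [ 0.4268 -0.2155  0.026 ]
divider bottom edge [ 0.5588 -0.2273  0.026 ]
divider bottom edge [ 0.5535 -0.4662  0.026 ]
stick [ 0.5074 -0.2436  0.024 ]
stick [ 0.4755 -0.2422  0.024 ]
stick [ 0.4962 -0.4444  0.024 ]
stick [ 0.461  -0.4417  0.024 ]
stick [ 0.4978 -0.3827  0.024 ]
stick [ 0.4672 -0.3786  0.024 ]
stick [ 0.5045 -0.2696  0.024 ]
stick [ 0.473 -0.268  0.024]
side
tblL [0.4191 0.286  0.18  ]
tblR-near? [ 0.3953 -0.0085  0.18  ]
tbl outfeed right [0.7435 0.2542 0.18  ]
offA [0.5293 0.2023 0.2   ]
offC [0.4946 0.2044 0.2   ]
offD [0.4715 0.078  0.2   ]
offB [0.5113 0.0715 0.2   ]
tray [ 0.4239 -0.4644  0.026 ]
tray [ 0.4261 -0.183   0.026 ]
tray [ 0.6196 -0.2631  0.026 ]
stick [ 0.467  -0.2674  0.024 ]
stick [ 0.5052 -0.2717  0.024 ]
stick [ 0.4941 -0.4274  0.024 ]
stick [ 0.4571 -0.4236  0.024 ]
```

Candidates for the offcut (top picture):
- Light wood strip with a dark bark edge at (271,232) on the table, on the open side of the blade. This matches the description.
- Green blocks at (265,325) and (378,302). Not meant.
- Blank with the scribed circle at (308,168). Leave alone.
- Old scraps in the crate at (118,222) and (116,248). Fixed.

For the stick, the notched plywood piece at (465,252) is the one; the gouges are at (460,207) and (460,217). The crops confirm both choices: bark is visible on the strip, and the notched nose points to +y.

```bash
cat >> h.py <<'E'
from scipy.spatial.transform import Rotation as Ro
def delta(pos,yaw):
    "tool-frame shift (m) and rotvec (deg) to TCP pos, tool z down, tool x at world angle yaw (deg)"
    s=arm.observe();R=np.array(s["eef_rot"]);p=np.array(s["ee_pos"])
    c,q=np.cos(np.radians(yaw)),np.sin(np.radians(yaw))
    Rt=np.array([[c,q,0],[q,-c,0],[0,0,-1.]])
    print("shift",np.round(R.T@(np.array(pos)-p),4),"turn",np.round(Ro.from_matrix(R.T@Rt).as_rotvec(degrees=True),2), "at",np.round(p,4),"t",round(s["t"],2),"yaw",round(np.degrees(np.arctan2(R[1,0],R[0,0])),2),"w",round(s["grip_width"],4))
E
python3 -c "
from h import *
delta([.4837,-.363,.2],-3.7)"
```

```text
shift [-0.1207 -0.3341  0.031 ] turn [-2.000e-02  4.000e-02 -6.672e+01] at [ 0.2094 -0.5887  0.231 ] t 0.2 yaw -70.42 w 0.0853
```

```bash
python3 -m jog '[[-0.017,-0.048,0,0,0,-9,0.06],[-0.034,-0.095,0,0,0,-18,0.06],[-0.052,-0.143,0,0,0,-28,0.06],[-0.069,-0.191,0,0,0,-38,0.06],[-0.086,-0.239,0,0,0,-48,0.06],[-0.103,-0.286,0,0,0,-57,0.06],[-0.121,-0.334,0.01,0,0,-66.7,0.06],[-0.121,-0.334,0.03,0,0,-66.7,0.06],[-0.121,-0.334,0.03,0,0,-66.7,0.06]]' 40
python3 - <<'E'
from h import *
delta([.4837,-.363,.06],-3.7)
d=arm.get_image("top");crop(d["frame"][:,:,::-1],405,150,545,290,4.2,"t1.png")
E
```

```text
t: 1.32
ee_pos: [0.4829, -0.3623, 0.1998]
eef_rot: [[0.998, -0.065, -0.003], [-0.065, -0.998, 0.002], [-0.003, -0.002, -1.0]]
ft_force: [-0.9, -0.6, 0.4]
grip_width: 0.0603
shift [0.0012 0.0009 0.1398] turn [-0.1   0.15 -0.  ] at [ 0.4829 -0.3623  0.1998] t 1.32 yaw -3.7 w 0.0603
```

View pics/t1.png

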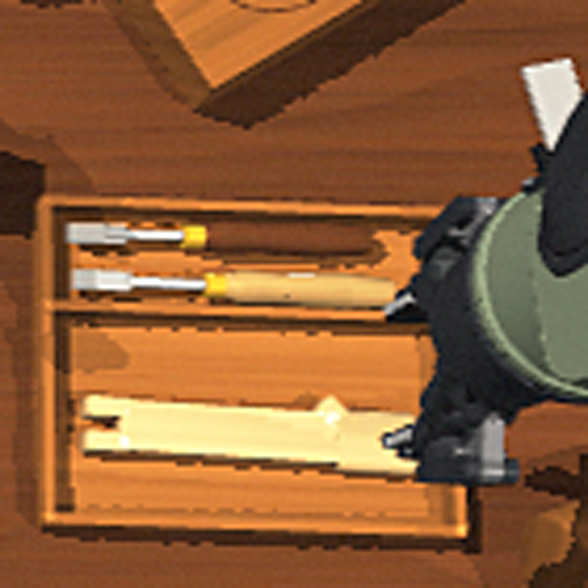

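```bash
python3 - <<'E'
from h import *
d=arm.get_image("top")
print(proj(d,[.4829,-.3623,.2]),proj(d,[.4829,-.3623,.21]),px(d,499.8,238.3,.2))
E
python3 -m jog '[[0.001,0.001,0.05,0,0,0,0.06],[0.001,0.001,0.1,0,0,0,0.06],[0.001,0.001,0.14,0,0,0,0.06],[0.001,0.001,0.14,0,0,0,0.06]]'
python3 - <<'E'
from h import *
delta([.4837,-.363,.008],-3.7)
d=arm.get_image("top");crop(d["frame"][:,:,::-1],405,165,545,290,4.8,"t2.png")
d=arm.get_image("side");crop(d["frame"][:,:,::-1],320,100,440,230,4.8,"s2.png")
E
```

```text
[499.11900255 240.33468637] [500.91131765 239.43325795] [ 0.48738656 -0.36410981  0.2       ]
t: 1.92
ee_pos: [0.4827, -0.3642, 0.06]
eef_rot: [[0.998, -0.067, -0.003], [-0.067, -0.998, 0.002], [-0.004, -0.002, -1.0]]
ft_force: [-0.5, 0.0, 0.8]
grip_width: 0.0599
shift [ 0.0011 -0.0012  0.052 ] turn [-0.11  0.21 -0.14] at [ 0.4827 -0.3642  0.06  ] t 1.93 yaw -3.84 w 0.0599
```

View pics/t2.png

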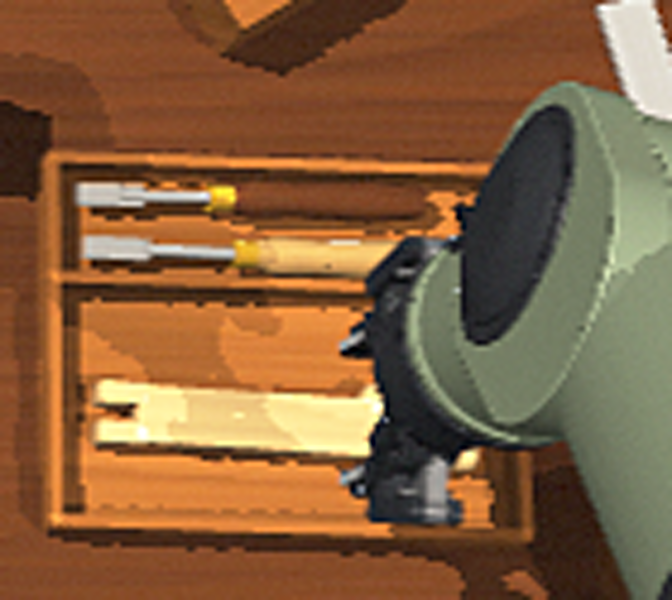

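View pics/s2.png

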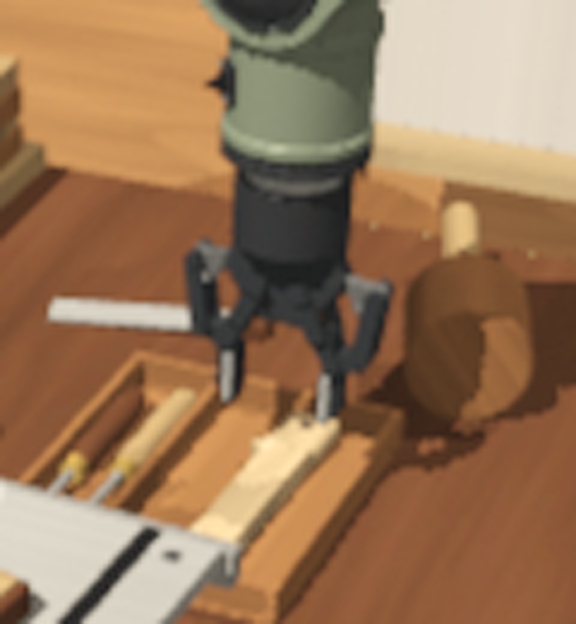

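The fingers straddle the shaft: tips at about (355,340) and (355,478) in the top crop, stick centreline at about 425. Next I descend and grip.

```bash
python3 -m jog '[[0.001,-0.001,0.025,0,0,0,0.06],[0.001,-0.001,0.045,0,0,0,0.06],[0.001,-0.001,0.052,0,0,0,0.06],[0.001,-0.001,0.052,0,0,0,0.06],[0.001,-0.001,0.052,0,0,0,0.02],[0.001,-0.001,0.052,0,0,0,0.02],[0.001,-0.001,0.052,0,0,0,0.02],[0.001,-0.001,0.052,0,0,0,0.02],[0.001,-0.001,0.052,0,0,0,0.02],[0.001,-0.001,0.052,0,0,0,0.02]]' 40
python3 -m jog '[[0,0,-0.03,0,0,0,0.02],[0,0,-0.08,0,0,0,0.02],[0,0,-0.13,0,0,0,0.02],[0,0,-0.18,0,0,0,0.02],[0,0,-0.23,0,0,0,0.02],[0,0,-0.25,0,0,0,0.02],[0,0,-0.25,0,0,0,0.02]]' 40
python3 - <<'E'
from h import *
d=arm.get_image("top");cv2.imwrite("pics/t3.png",d["frame"][:,:,::-1]);crop(d["frame"][:,:,::-1],405,165,545,290,4.8,"t3c.png")
d=arm.get_image("side");crop(d["frame"][:,:,::-1],320,50,440,200,4,"s3.png")
E
```

```text
t: 3.28
ee_pos: [0.486, -0.3644, 0.0119]
eef_rot: [[0.998, -0.067, 0.001], [-0.067, -0.998, -0.001], [0.002, 0.001, -1.0]]
ft_force: [-0.7, 1.2, 7.4]
grip_width: 0.0293
t: 4.15
ee_pos: [0.486, -0.3645, 0.2636]
eef_rot: [[0.998, -0.067, 0.004], [-0.067, -0.998, -0.003], [0.004, 0.003, -1.0]]
ft_force: [-0.6, 0.4, -0.9]
grip_width: 0.029
```

View pics/t3.png

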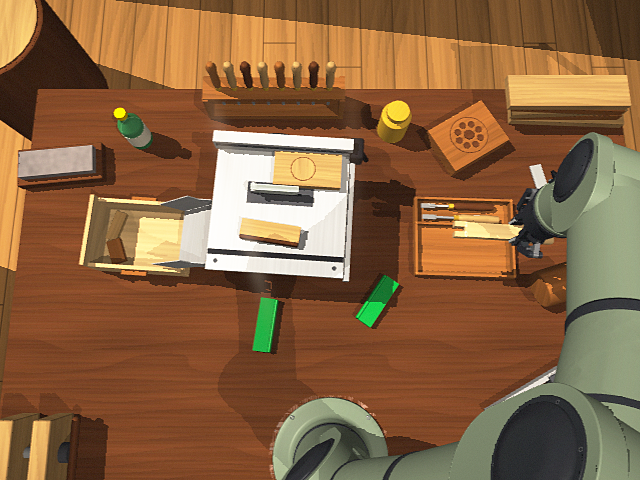

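View pics/s3.png

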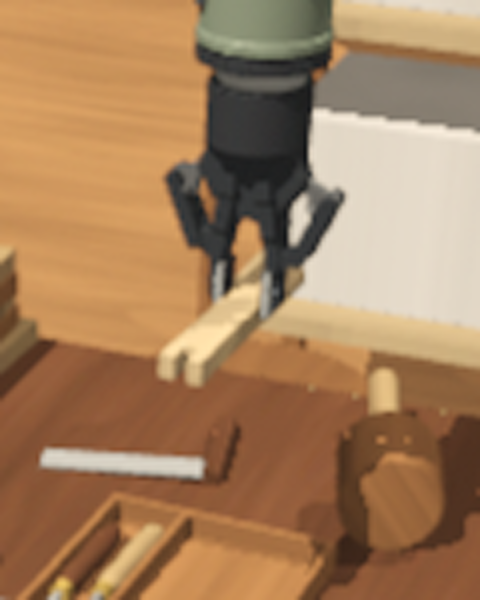

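Run:
```python
from h import *
t=arm.get_image("top");s=arm.get_image("side")
crop(t["frame"][:,:,::-1],440,200,530,260,8,"t4.png");crop(s["frame"][:,:,::-1],345,105,405,155,12,"s4.png")
for y,x in((.121,-.016),(.121,.016),(.09,-.015)):
  for z in(.258,.276):
    p=[.486+.067*y+x*.998,-.3645+.998*y-.067*x,z]
    a=proj(t,p);b=proj(s,p);print(y,x,z,np.round((a-[440,200])*8),np.round((b-[345,105])*12))
```

```text
0.121 -0.016 0.258 [ 93. 296.] [296. 491.]
0.121 -0.016 0.276 [113. 282.] [299. 420.]
0.121 0.016 0.258 [ 94. 174.] [171. 464.]
0.121 0.016 0.276 [115. 158.] [174. 393.]
0.09 -0.015 0.258 [214. 301.] [344. 440.]
0.09 -0.015 0.276 [237. 286.] [348. 369.]
```

View pics/t4.png

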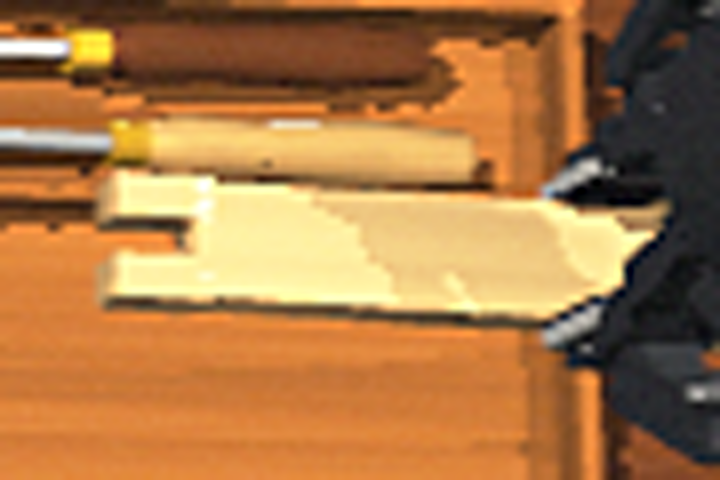

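View pics/s4.png

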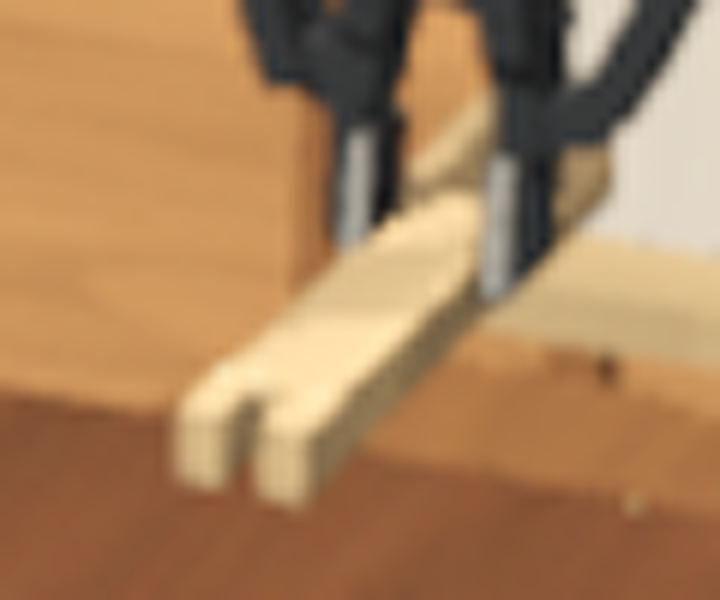

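The stick is held (opening 29 mm) and level, with its nose about 121 mm ahead of the TCP and its centre at about TCP height. Next I carry it high and stop above the table, behind the offcut.

```bash
python3 -c "
from h import *
delta([.470,-.073,.2636],-9)"
```

```text
shift [-0.0345 -0.2892 -0.0029] turn [0.01 0.   5.17] at [ 0.4851 -0.3639  0.2607] t 4.35 yaw -3.83 w 0.0289
```

```bash
python3 -m jog '[[-0.005,-0.041,-0.003,0,0,0.7,0.02],[-0.010,-0.083,-0.003,0,0,1.5,0.02],[-0.015,-0.124,-0.003,0,0,2.2,0.02],[-0.020,-0.165,-0.003,0,0,3,0.02],[-0.025,-0.207,-0.003,0,0,3.7,0.02],[-0.030,-0.248,-0.003,0,0,4.5,0.02],[-0.0345,-0.289,-0.003,0,0,5.2,0.02],[-0.0345,-0.289,-0.003,0,0,5.2,0.02],[-0.0345,-0.289,-0.003,0,0,5.2,0.02]]'
python3 - <<'E'
from h import *
delta([.470,-.073,.1945],-9)
t=arm.get_image("top");s=arm.get_image("side")
crop(t["frame"][:,:,::-1],200,170,370,285,4.7,"t5.png");crop(s["frame"][:,:,::-1],230,120,390,260,4.5,"s5.png")
E
```

```text
t: 5.48
ee_pos: [0.4698, -0.0737, 0.2632]
eef_rot: [[0.988, -0.157, -0.001], [-0.157, -0.988, -0.0], [-0.001, 0.0, -1.0]]
ft_force: [0.4, -0.6, -1.4]
grip_width: 0.0289
shift [ 0.0001 -0.0008  0.0687] turn [ 0.02  0.05 -0.03] at [ 0.4698 -0.0737  0.2632] t 5.47 yaw -9.03 w 0.0289
```

View pics/t5.png

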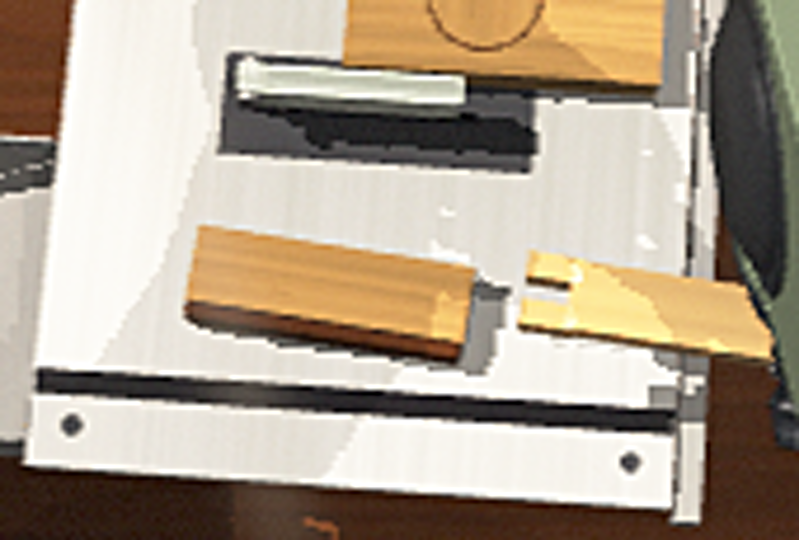

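View pics/s5.png

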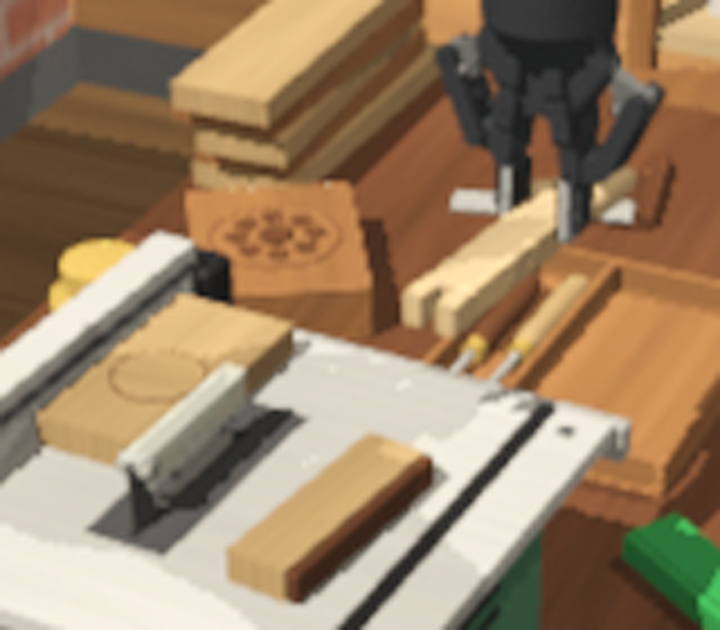

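```bash
python3 -m jog '[[0,0,0.025,0,0,0,0.02],[0,-0.001,0.05,0,0,0,0.02],[0,-0.001,0.065,0,0,0,0.02],[0,-0.001,0.0685,0,0,0,0.02],[0,-0.001,0.0685,0,0,0,0.02]]'
python3 - <<'E'
from h import *
delta([.470,-.073,.1945],-9)
t=arm.get_image("top");s=arm.get_image("side")
crop(t["frame"][:,:,::-1],200,170,370,285,4.7,"t6.png");crop(s["frame"][:,:,::-1],230,150,370,260,5.5,"s6.png")
E
```

```text
t: 6.2
ee_pos: [0.4702, -0.0734, 0.1951]
eef_rot: [[0.987, -0.158, -0.0], [-0.158, -0.987, -0.0], [-0.0, 0.0, -1.0]]
ft_force: [-0.5, -0.9, -0.7]
grip_width: 0.0286
shift [-0.0003 -0.0003  0.0006] turn [ 0.02  0.02 -0.11] at [ 0.4702 -0.0734  0.1951] t 6.2 yaw -9.11 w 0.0286
```

View pics/t6.png

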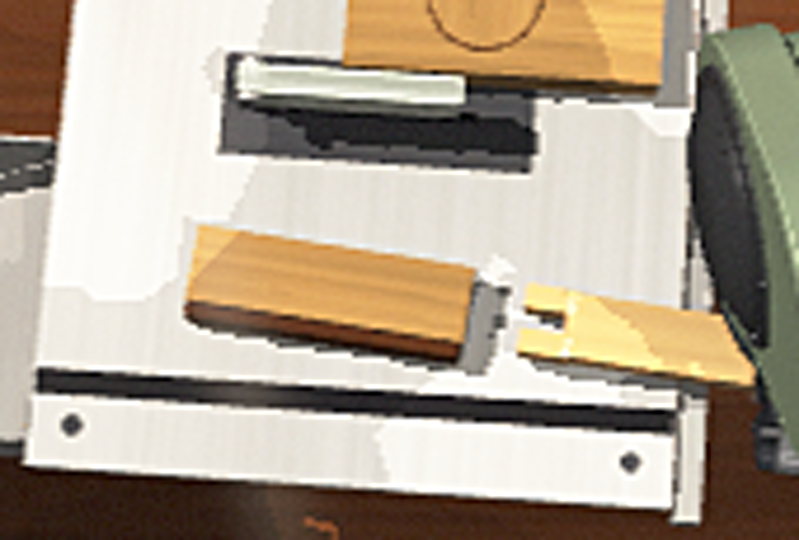

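View pics/s6.png

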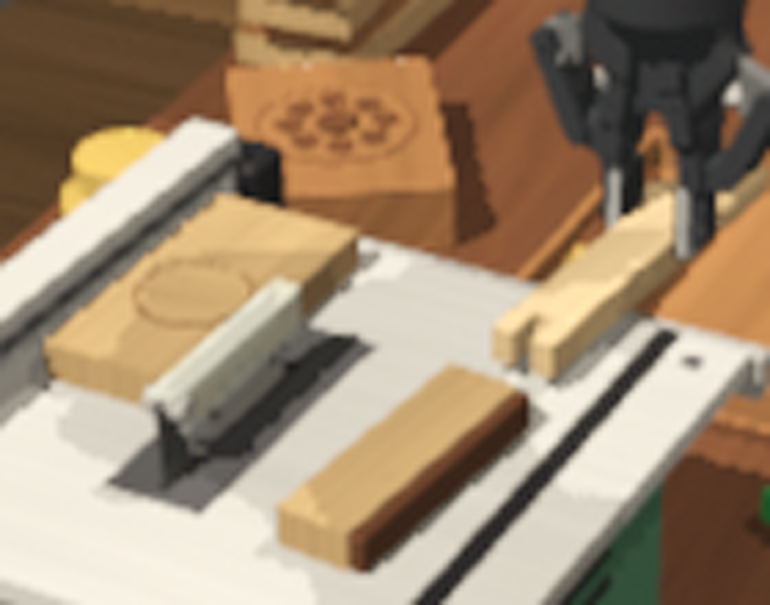

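```bash
python3 -c "
from h import *
d=arm.get_image('top')
print(px(d,207,200,.18),px(d,207,267,.18))"
python3 -m jog '[[0,-0.012,0,0,0,0,0.02],[0,-0.022,0,0,0,0,0.02],[0,-0.034,0,0,0,0,0.02],[0,-0.046,0,0,0,0,0.02],[0,-0.058,0,0,0,0,0.02],[0,-0.070,0,0,0,0,0.02],[0,-0.082,0,0,0,0,0.02],[0,-0.094,0,0,0,0,0.02],[0,-0.094,0,0,0,0,0.02]]'
python3 - <<'E'
from h import *
t=arm.get_image("top");s=arm.get_image("side")
crop(t["frame"][:,:,::-1],150,170,320,285,4.7,"t7.png");crop(s["frame"][:,:,::-1],210,180,350,320,4.2,"s7.png")
E
```

```text
[0.57777551 0.27698121 0.18      ] [0.42655507 0.27047163 0.18      ]
t: 7.48
ee_pos: [0.4853, 0.0206, 0.1954]
eef_rot: [[0.988, -0.157, 0.0], [-0.157, -0.988, -0.0], [0.0, 0.0, -1.0]]
ft_force: [-0.8, -0.1, -1.2]
grip_width: 0.0289
```

View pics/t7.png

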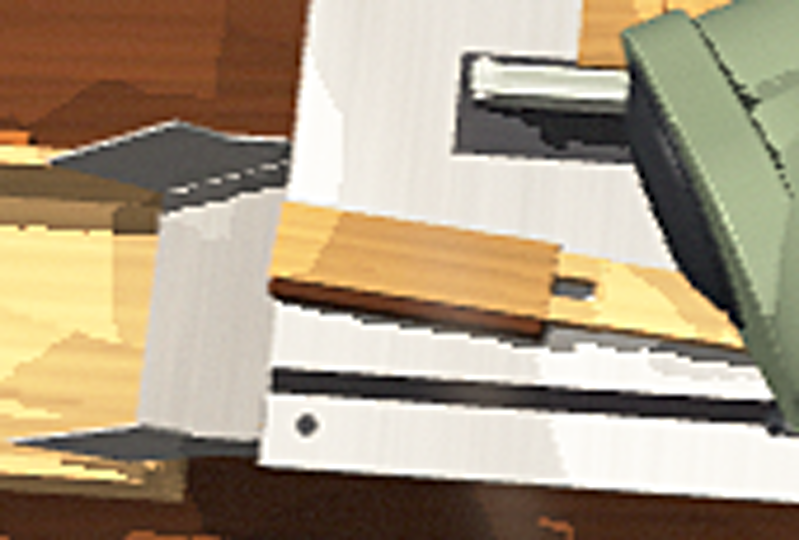

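View pics/s7.png

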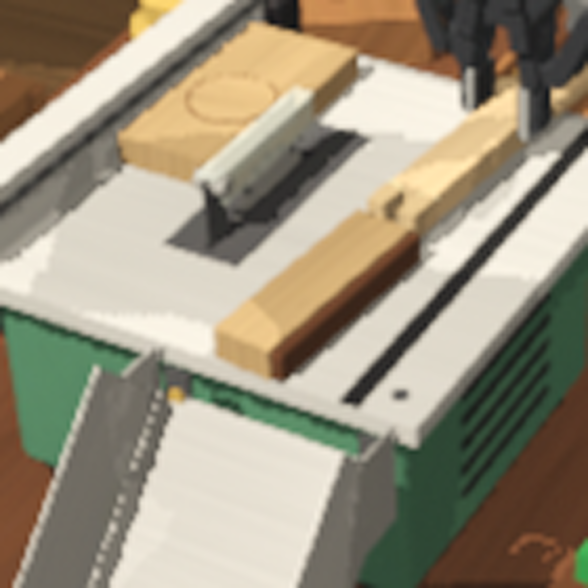

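The offcut is being pushed squarely. In the top crop its leading end is at (275,245), already at the outfeed edge, and the chute spans v of about 175–430. I'll push on along the saw's y.

```bash
python3 -m jog '[[-0.001,-0.012,0,0,0,0,0.02],[-0.002,-0.024,0,0,0,0,0.02],[-0.003,-0.036,0,0,0,0,0.02],[-0.0045,-0.048,0,0,0,0,0.02],[-0.0055,-0.060,0,0,0,0,0.02],[-0.0065,-0.072,0,0,0,0,0.02],[-0.0075,-0.084,0,0,0,0,0.02],[-0.009,-0.096,0,0,0,0,0.02],[-0.010,-0.108,0,0,0,0,0.02],[-0.011,-0.118,0,0,0,0,0.02]]'
python3 - <<'E'
from h import *
t=arm.get_image("top");s=arm.get_image("side")
cv2.imwrite("pics/t8.png",t["frame"][:,:,::-1]);crop(s["frame"][:,:,::-1],140,180,350,440,2.3,"s8.png")
E
```

```text
t: 8.82
ee_pos: [0.493, 0.1386, 0.1952]
eef_rot: [[0.987, -0.158, 0.0], [-0.158, -0.987, -0.0], [0.0, 0.0, -1.0]]
ft_force: [0.1, -0.2, -1.3]
grip_width: 0.0289
```

View pics/t8.png

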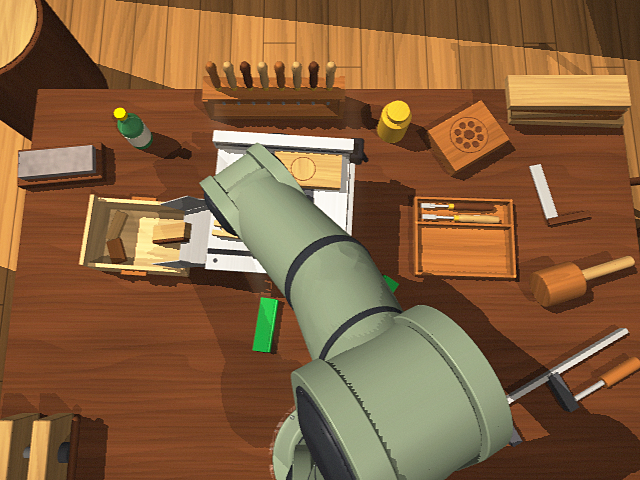

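View pics/s8.png

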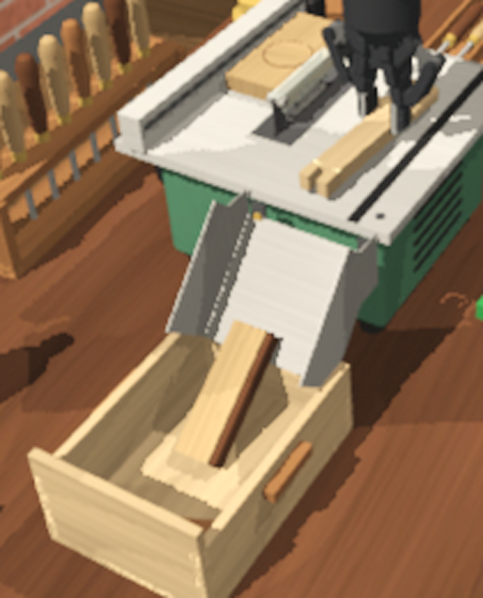

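The offcut has tipped off the table and is sliding down the chute into the crate (side crop around (235,390)). I'll lift the stick and look again.

```bash
python3 -m jog '[[0,0,-0.02,0,0,0,0.02],[0,0,-0.05,0,0,0,0.02],[0,0,-0.07,0,0,0,0.02],[0,0,-0.07,0,0,0,0.02],[0,0.02,-0.07,0,0,0,0.02],[0,0.06,-0.07,0,0,0,0.02],[0,0.1,-0.07,0,0,0,0.02],[0,0.1,-0.07,0,0,0,0.02]]'
python3 - <<'E'
from h import *
t=arm.get_image("top");s=arm.get_image("side")
crop(t["frame"][:,:,::-1],70,170,230,290,4.5,"t9.png");crop(s["frame"][:,:,::-1],140,230,310,440,2.8,"s9.png")
delta([.49,-.364,.265],-1.5)
E
```

```text
t: 9.93
ee_pos: [0.4765, 0.037, 0.2643]
eef_rot: [[0.987, -0.161, -0.001], [-0.161, -0.987, -0.001], [-0.001, 0.002, -1.0]]
ft_force: [-0.1, 1.2, -0.9]
grip_width: 0.0287
shift [ 0.0765  0.3968 -0.0004] turn [ 0.    0.03 -7.57] at [0.477  0.0399 0.2646] t 10.03 yaw -9.07 w 0.0287
```

View pics/t9.png

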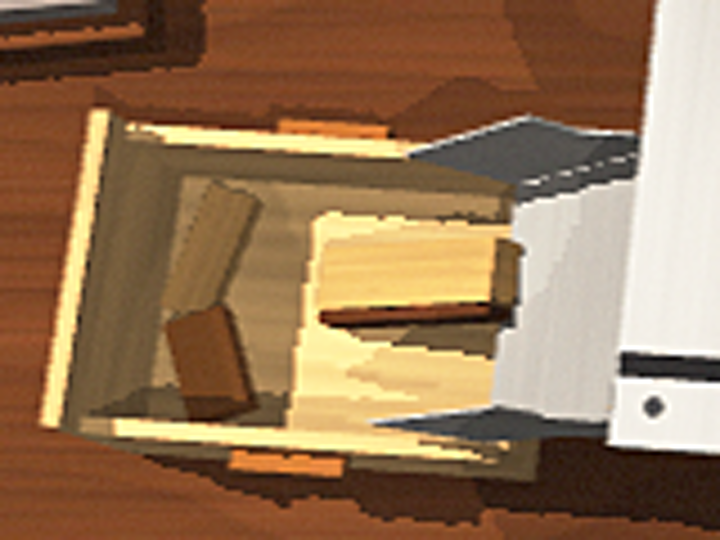

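View pics/s9.png

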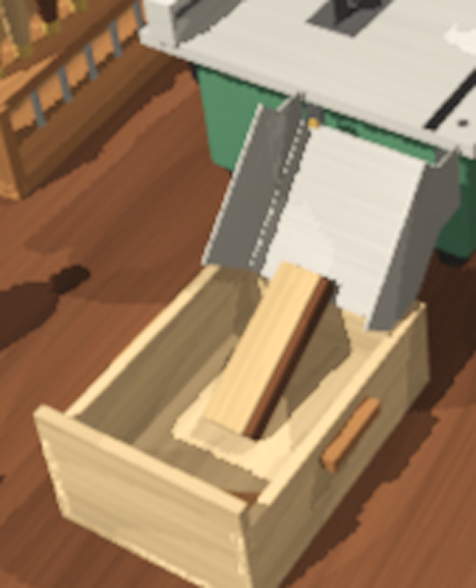

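Run:
```python
from h import *
t=arm.get_image("top");s=arm.get_image("side")
crop(t["frame"][:,:,::-1],130,205,200,265,10,"t10.png");crop(s["frame"][:,:,::-1],200,315,270,395,8,"s10.png")
def M(d):
    R=np.array(d["orientation"]).T;K=np.array([[d["fx"],0,d["cx"]],[0,d["fy"],d["cy"]],[0,0,1]]);return K@np.c_[R,-R@np.array(d["eye"])]
def tri(a,b):
    a=(70+a[0]/4.5,170+a[1]/4.5);b=(140+b[0]/2.8,230+b[1]/2.8)
    X=cv2.triangulatePoints(M(t),M(s),np.array(a,float),np.array(b,float));return np.round((X[:3]/X[3]).ravel(),3)
print("lead+x",tri((320,238),(205,412)),"trail+x",tri((495,230),(285,263)),"trail-x",tri((490,303),(333,282)))
print("far wall",px(t,70+95/4.5,170+110/4.5,.11),px(t,70+42/4.5,170+425/4.5,.11))
```

```text
lead+x [0.558 0.473 0.03 ] trail+x [0.55  0.36  0.084] trail-x [0.509 0.361 0.082]
far wall [0.61094828 0.57026307 0.11      ] [0.44182829 0.58243774 0.11      ]
```

View pics/t10.png

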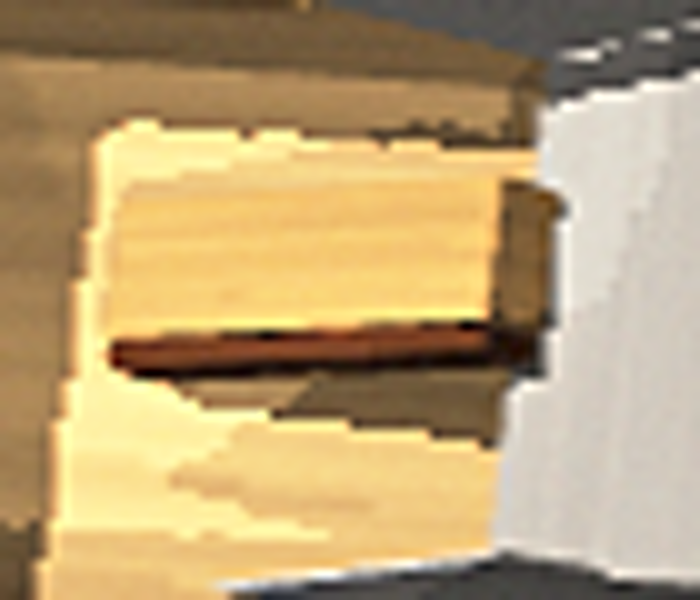

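View pics/s10.png

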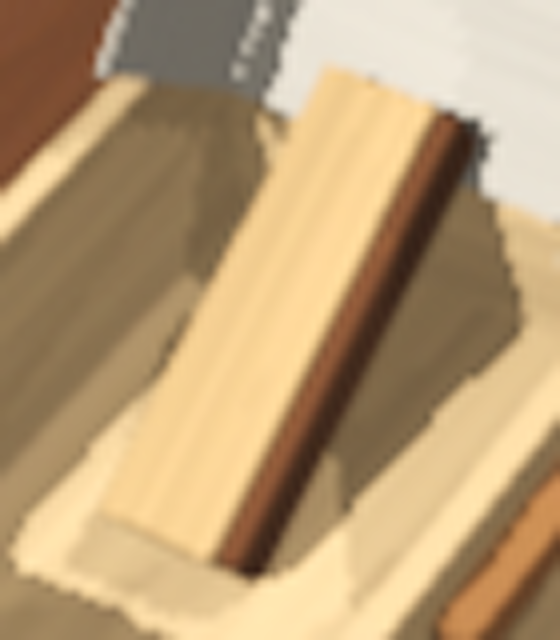

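The offcut lies inside the crate, leaning on its near side. By triangulation its underside centre is at about (0.53, 0.40, 0.04), which is roughly y = −0.06 m in the crate frame. Next I take the stick back over the tray.

```bash
python3 -m jog '[[0.008,0.040,0,0,0,0,0.02],[0.016,0.085,0,0,0,-1,0.02],[0.025,0.13,0,0,0,-2,0.02],[0.034,0.175,0,0,0,-3,0.02],[0.043,0.22,0,0,0,-4,0.02],[0.052,0.265,0,0,0,-5,0.02],[0.060,0.31,0,0,0,-5.5,0.02],[0.068,0.355,0,0,0,-6,0.02],[0.075,0.397,0,0,0,-6,0.02],[0.075,0.397,0,0,0,-6,0.02]]'
python3 - <<'E'
from h import *
delta([.488,-.364,.05],-3)
t=arm.get_image("top");s=arm.get_image("side")
crop(t["frame"][:,:,::-1],405,185,535,285,6,"t11.png");crop(s["frame"][:,:,::-1],330,60,430,210,4,"s11.png")
E
```

```text
t: 11.38
ee_pos: [0.489, -0.3653, 0.2636]
eef_rot: [[0.999, -0.055, -0.001], [-0.055, -0.999, 0.0], [-0.001, -0.0, -1.0]]
ft_force: [0.1, 0.3, -1.6]
grip_width: 0.0291
shift [-0.0007 -0.0012  0.2136] turn [-0.01  0.08 -0.13] at [ 0.489  -0.3653  0.2636] t 11.38 yaw -3.13 w 0.0291
```

View pics/t11.png

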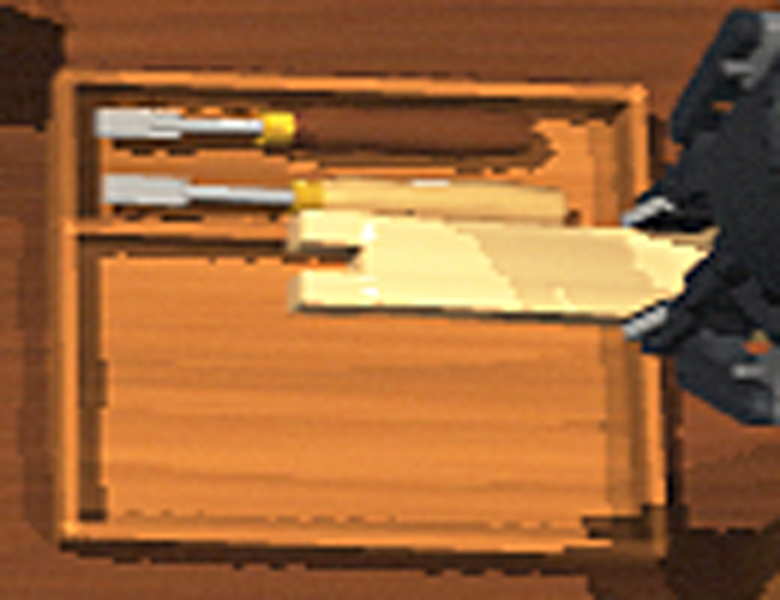

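View pics/s11.png

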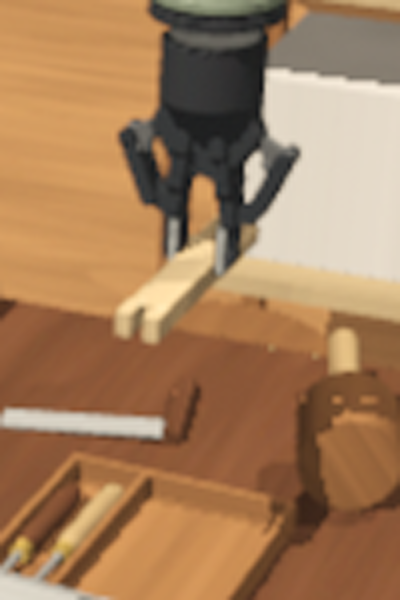

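```bash
python3 -m jog '[[-0.001,-0.001,0.05,0,0,0,0.02],[-0.001,-0.001,0.1,0,0,0,0.02],[-0.001,-0.001,0.15,0,0,0,0.02],[-0.001,-0.001,0.19,0,0,0,0.02],[-0.001,-0.001,0.21,0,0,0,0.02],[-0.001,-0.001,0.216,0,0,0,0.02],[-0.001,-0.001,0.216,0,0,0,0.02]]'
python3 - <<'E'
from h import *
delta([.488,-.364,.013],-3)
t=arm.get_image("top");s=arm.get_image("side")
crop(t["frame"][:,:,::-1],405,185,535,285,6,"t12.png");crop(s["frame"][:,:,::-1],320,120,420,240,5,"s12.png")
E
```

```text
t: 12.35
ee_pos: [0.4894, -0.3607, 0.0491]
eef_rot: [[0.999, -0.051, 0.0], [-0.051, -0.999, 0.001], [0.0, -0.001, -1.0]]
ft_force: [0.0, -0.2, -0.8]
grip_width: 0.029
shift [-0.0012  0.0034  0.0361] turn [-0.04 -0.02  0.1 ] at [ 0.4894 -0.3607  0.0491] t 12.35 yaw -2.9 w 0.029
```

View pics/t12.png

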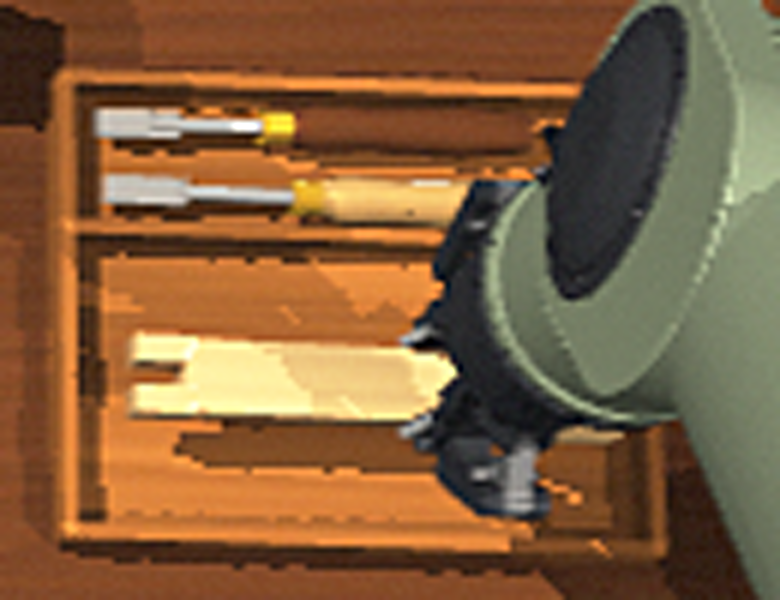

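View pics/s12.png

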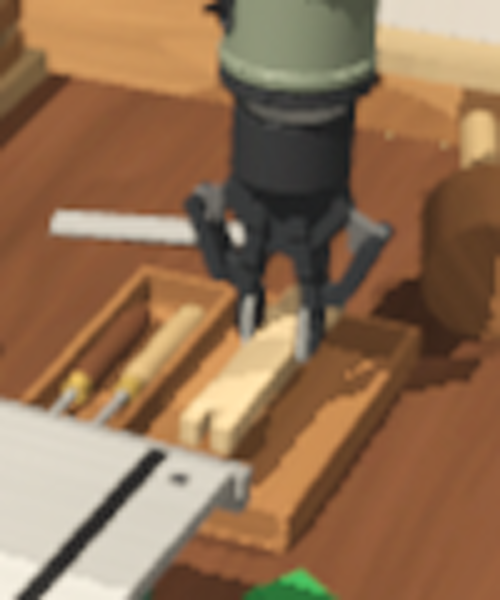

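```bash
python3 -m jog '[[-0.001,0.003,0.012,0,0,0,0.02],[-0.001,0.003,0.022,0,0,0,0.02],[-0.001,0.003,0.028,0,0,0,0.02],[-0.001,0.003,0.033,0,0,0,0.02],[-0.001,0.003,0.035,0,0,0,0.02],[-0.001,0.003,0.036,0,0,0,0.02],[-0.001,0.003,0.036,0,0,0,0.02],[-0.001,0.003,0.036,0,0,0,0.02]]'
```

```text
t: 13.45
ee_pos: [0.4884, -0.3641, 0.0136]
eef_rot: [[0.999, -0.051, 0.001], [-0.051, -0.999, 0.0], [0.001, -0.0, -1.0]]
ft_force: [0.1, -0.1, -0.1]
grip_width: 0.0288
```

```bash
python3 -m jog '[[0,0,0.001,0,0,0,0.02],[0,0,0.002,0,0,0,0.02],[0,0,0.002,0,0,0,0.02],[0,0,0.002,0,0,0,0.02]]'
```

```text
t: 13.95
ee_pos: [0.4884, -0.3641, 0.0119]
eef_rot: [[0.999, -0.051, 0.001], [-0.051, -0.999, -0.0], [0.001, 0.0, -1.0]]
ft_force: [-1.9, 1.0, 5.3]
grip_width: 0.0288
```

The stick is on the floor of the bay (+5 N at the same height as the pickup). I'll open the fingers and go straight up.

```bash
python3 -m jog '[[0,0,0,0,0,0,0.04],[0,0,0,0,0,0,0.058],[0,0,0,0,0,0,0.058],[0,0,0,0,0,0,0.058],[0,0,-0.01,0,0,0,0.058],[0,0,-0.03,0,0,0,0.058],[0,0,-0.07,0,0,0,0.058],[0,0,-0.12,0,0,0,0.058],[0,0,-0.18,0,0,0,0.058],[0,0,-0.18,0,0,0,0.058]]'
python3 -m jog '[[0,0.05,-0.02,0,0,0,0.058],[0,0.1,-0.03,0,0,0,0.058],[0,0.15,-0.03,0,0,0,0.058],[0,0.15,-0.03,0,0,0,0.058]]'
python3 - <<'E'
from h import *
t=arm.get_image("top");s=arm.get_image("side")
crop(t["frame"][:,:,::-1],405,185,535,285,6,"t13.png");cv2.imwrite("pics/s13.png",s["frame"][:,:,::-1]);cv2.imwrite("pics/t13f.png",t["frame"][:,:,::-1])
E
```

```text
t: 15.2
ee_pos: [0.49, -0.3652, 0.1982]
eef_rot: [[0.999, -0.051, 0.008], [-0.051, -0.999, -0.005], [0.008, 0.005, -1.0]]
ft_force: [0.2, 0.1, -1.6]
grip_width: 0.0579
t: 15.7
ee_pos: [0.48, -0.5184, 0.2289]
eef_rot: [[0.998, -0.056, 0.007], [-0.056, -0.998, -0.006], [0.008, 0.006, -1.0]]
ft_force: [-0.2, 1.7, -0.7]
grip_width: 0.058
```

View pics/t13.png

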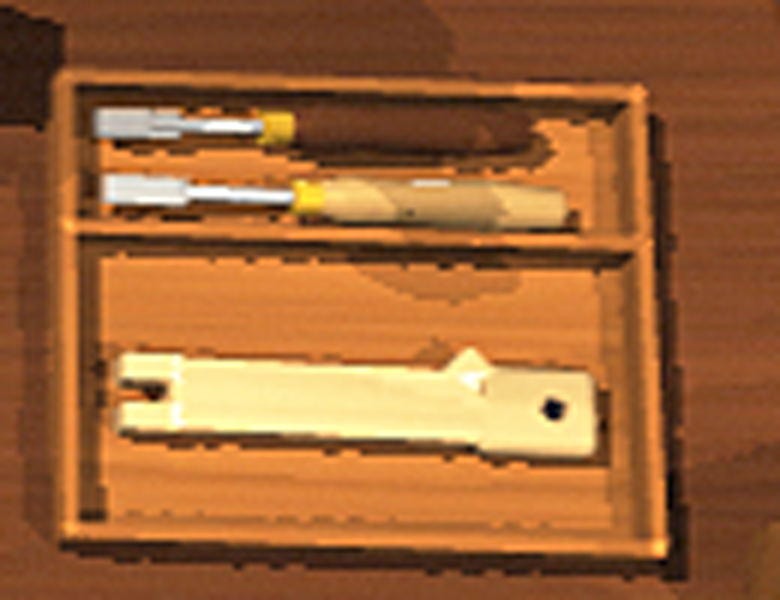

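View pics/s13.png

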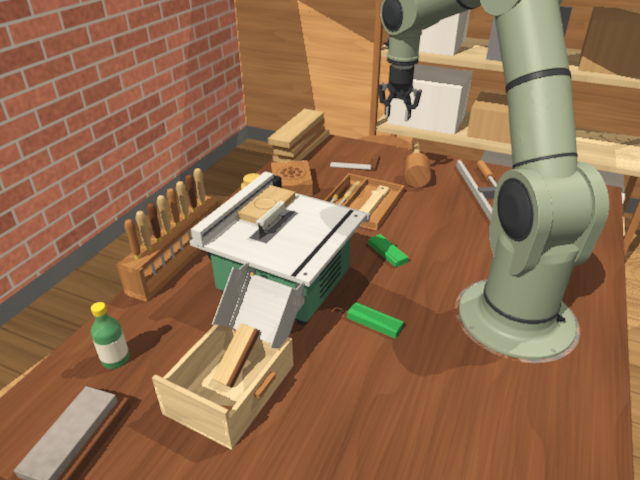

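View pics/t13f.png

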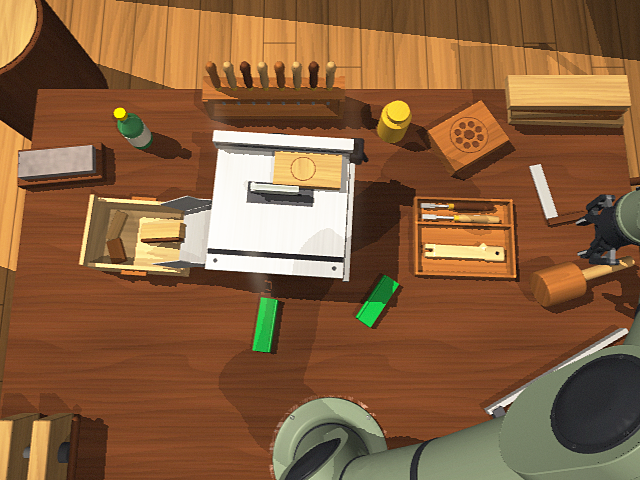

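The stick lies flat in its bay with its nose at (118,395) and its handle end at (597,410) in the crop. The offcut is in the crate at top (161,231), where it was before. The blank, gouges and blade look unmoved, and the arm is free. Handing in.

```bash
python3 -c "
from bench import arm
print(arm.finish_job())"
```

```text
the job is handed in; nothing more can be done
None
```

The job is done and handed in at about 16 s of the 70 s; no verdict was reported. I picked the push stick out of its bay and pushed the bark-edged offcut along the table. It went over the outfeed edge and down the chute into the crate. Then I laid the stick back in its bay and let go.

Last checks:
- **Offcut:** it leans inside the crate against the near (chute) side, so it isn't lying flat. Its underside centre is about 40 mm above the bench and about 57 mm from the crate's centre towards the saw, well inside the limits. It didn't move between the later pictures.
- **Stick:** it lies flat in its bay, about where it started.
- **Blank, gouges and blade:** the blank and gouges look unmoved, and I saw no contact with the blade.
- **Forces:** the fingers or stick pressed on the tray floor with 5–7 N at the pickup and set-down.
- **Disagreement:** early on, the two cameras differed by 5–10 mm in y on the table and offcut corners. I averaged the readings for the offcut, and the pictures before contact confirmed the stick was lined up.

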